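# Set up a drying rack for waxed samples

## Task

Set up the drying rack: lay the loose batten behind the fixed one (on the side away from the robot), parallel to it, ends level, with a 40 mm gap between the two. Lay the thin ply strip across both battens at the end next to the wax tin that stands beside them and the biggest, palest offcut across them at the other end, each centred over the gap, with its outer long edge flush with the batten ends, and stand the white knob upright on the middle of that offcut. Leave the two smaller offcuts where they lie.

Things in the scene. Friction and masses are not known exactly. Their poses are not given: they have to be found in the camera images.
- fixed_batten: pine batten stuck firmly to the table, it does not move; 40 x 155 x 40 mm (x, y, z); the batten with the round wax tin near one end and the roll of masking tape near the other; it lies within about 15 degrees of square to the robot. Origin: centre of its underside. x axis: across it, level, pointing away from the robot (behind it); y axis: along its length, to the robot's left; z up. Its flat top is 40 mm above the table
- loose_batten: loose pine batten of the same size and look, 40 x 155 x 40 mm, about 0.12 kg, lying apart from the tin and the tape. Origin: centre of its underside; x across, y along its length, z up
- ply_strip: strip of plywood, flat and thin, 50 x 140 x 9 mm, about 40 g, loose. Origin: centre of its underside; x across, y along its length, z up
- pale_block: the biggest and palest of the three hardwood offcuts, a flat block 45 x 90 x 22 mm, about 60 g, loose. Origin: centre of its underside; x across, y along its length, z up
- white_knob: white plastic cabinet knob standing upright on its flat foot, round, 30 mm in diameter at its widest and 27 mm high, waisted below, flat on top, about 20 g, loose. Origin: centre of its foot, z up
- wax_tin: round tin of wax with a grey lid and red sides, 86 mm in diameter, 41 mm high, fixed to the table about 150 mm from the middle of the fixed batten, beyond either its left or its right end (a roll of masking tape, 93 mm across and 19 mm high, is at the other end, fixed too; another tin and roll among the things at the back left of the table play no part). Origin: centre of its underside, z up
- dark_block: dark brown offcut, 38 x 60 x 30 mm, loose, not needed, to be left where it lies. Origin: centre of its underside; y along its length, z up
- brown_block: mid-brown offcut, 34 x 70 x 18 mm, loose, not needed, to be left where it lies. Origin: centre of its underside; y along its length, z up
Not all that is in view belongs to the job. Several things have the shape of the wax_tin; the one meant has the colours described above.

How it is judged:
At the end, for the whole second after the job is handed in: Loose batten flat behind the fixed one: gap 40 mm, ends level (12 mm), parallel (0.12 rad). Ply at the tin end, pale block at the other, flat on both battens, square (0.15 rad), centred and outer edge flush with the fixed batten's end (15 mm). Knob upright mid-block (12 mm). All released, at rest (x of loose_batten in the frame of fixed_batten between 0.068 and 0.092 m and y of loose_batten in the frame of fixed_batten between -0.012 and 0.012 m and angle between the y axis of loose_batten and the y axis of fixed_batten, either way round below 0.12 rad and height (world z) of loose_batten below 0.004 m and angle between each of loose_batten, ply_strip, pale_block's own z axis and vertical below 0.06 rad and x of ply_strip in the frame of fixed_batten between 0.025 and 0.055 m and height (world z) of ply_strip between 0.036 and 0.044 m and angle between the y axis of each of ply_strip, pale_block and the x axis of fixed_batten, either way round below 0.15 rad and x of pale_block in the frame of fixed_batten between 0.025 and 0.055 m and height (world z) of pale_block between 0.036 and 0.044 m and ((y of wax_tin in the frame of fixed_batten above 0 m and y of ply_strip in the frame of fixed_batten between 0.0375 and 0.0675 m and y of pale_block in the frame of fixed_batten between -0.07 and -0.04 m) or (y of wax_tin in the frame of fixed_batten below 0 m and y of ply_strip in the frame of fixed_batten between -0.0675 and -0.0375 m and y of pale_block in the frame of fixed_batten between 0.04 and 0.07 m)) and horizontal distance between white_knob and pale_block below 0.012 m and angle between white_knob's own z axis and vertical below 0.1 rad and height (world z) of white_knob between 0.057 and 0.067 m and linear speed of each of loose_batten, ply_strip, pale_block, white_knob below 0.01 m/s); the robot touches nothing.
It fails at once if one of the two smaller offcuts is moved by more than 25 mm (distance of any of dark_block, brown_block from where it was at the start of the episode above 0.025 m).
It also fails if it takes over 109 s, if anything falls off the work surface, if the arm or the gripper's body presses on something with over 40 N, if the wrist force passes 120 N, or if a joint passes its speed limit or range.

## Robot

A 7-joint arm with a two-finger parallel gripper is mounted at the origin on a cart in front of the work surface, level with it; the furniture and walls round the work are solid. World frame = base frame: x ahead of the robot, y to its left, z up, the work surface at z = 0. Lengths are in m, angles in rad, forces in N, time in s.
With the tool pointing down it reaches from about 0.4 to 0.875 m from the base axis. Payload 6.5 kg.
Tool frame: the origin (TCP) lies at the very end of the fingers, on their centre line; the grasp point (between the pads) lies 19 mm behind it; z points along the fingers, y is the line along which they close (so a half turn about z gives the same grasp; the last joint's range is limited). The gripper opens to 88 mm and grips with 3 to 60 N. Pads are 18 mm wide; open, the fingers measure 123 mm over their backs; the gripper's body (75 mm by 187 mm) begins 45 mm behind the grasp point.
Start: joints at [1.283, 0.536, -0.004, 1.538, 0.003, 1.067, -0.071], TCP at [0.143, -0.634, 0.216] pointing down, gripper open.
Joint ranges: [-2.7, 2.7], [-0.37, 2.16], [-1.27, 1.26], [0.24, 2.4], [-1.31, 4.45], [0.19, 1.91], [-2.76, 2.76]. Speed limits (rad/s): [2.39, 2.39, 3.14, 3.14, 3.14, 3.14, 3.14].

## Interface

Orientations are given as a 3x3 rotation matrix whose columns are the frame's x, y, z axes.
In Python, from station import ctrl gives the robot as it stands. The module is installed in compiled form; this text tells all that it offers.
- The arm moves only by the tool drive_tool, never from a script. Its argument "commands" is a list of rows, each a list of 2 entries, a list of its own where there are three numbers: the shift along the tool's x, y, z in mm, then the turn about the tool's z in degrees. A call has 1 to 12 rows; each row is the pose to reach, as a shift and turn from the pose commanded when the call began, along the tool's axes at that moment; what a row does not reach only later rows make up. A row lasts 1/10 s, in which the tool goes at most 50 mm and 8.59 degrees, less where a joint would pass 70% of its speed; a pose out of reach is approached as far as the arm can. A call with a gripper value outside its range is refused whole. "gripper" is the finger opening in mm, from 0 to 88.1, set as the call begins (left out, the last holds). The fingers move at their own pace and stop on an object; "squeeze" is the grip in N (left out, the last holds). Time passes only in rows, so rows that repeat a pose let the fingers close. It gives the time, the measured TCP pose, the force, the opening and the grip force at its end, in the units of the state.
- ctrl.read_state(): the state, without advancing time (a new reading comes with each control period).
- ctrl.snapshot(name): name is "scene" or "top"; returns a dict with "img" (400x640x3 uint8, red, green, blue), "fov_y" (degrees; the focal length in pixels is half the picture's height over the tangent of half this angle, whatever the lens; pixels are square), "cx", "cy" (the principal point, pixels), "xyz" and "attitude" of the camera in the world. Camera axes: x right, y down, z forward; pixel columns grow to the right and rows downward; lengths in m; the calibration is good to about 2 mm. A picture is of the moment at which its call begins. There is no depth.
- ctrl.hand_in(): hands the job in; it is judged then, once.
The state is a dict: "clock": time; "joint_positions": joint angles; "qvel": joint speeds; "effort": joint torques, N m; "tool_pos": TCP position; "eef_rot": TCP orientation; "ft_force": force on the tool from outside, world axes, zero at the start; "ft_torque": the same for the moment, N m; "finger_gap": finger opening in m; "grip_force": force on a finger pad.
Only numpy, scipy, OpenCV 4.12 (cv2) and the standard library are available. Lean on these libraries where they do the work, as an engineer would, in place of code of your own. Each camera call takes 0.05 s, during which the arm holds its last target. There are 200 camera calls.

## Working session

There is one attempt and no reset: what is moved stays moved. The work goes in short steps, Python scripts to look and compute and a tool call to move; the robot and the scene stay as the last step left them, time stands still between calls to the robot, and variables do not carry over. Pictures are saved under pics/ and viewed, at most 14 in all, crops included, and the job is handed in when it is done.

Besides the shell and the picture viewer there is one more tool, called after "Call:" as name(argument=value, ...), one argument or row to a line, values as JSON. drive_tool: Moves the arm, as the interface text tells. Its arguments: {"type":"object","properties":{"commands":{"type":"array"},"gripper":{"type":"number"},"squeeze":{"type":"number"}},"required":["commands"]}

```bash
mkdir -p pics; cat > h.py <<'E'
import numpy as np, cv2
from station import ctrl
def snap(n,f=None):
    s=ctrl.snapshot(n)
    if f: cv2.imwrite('pics/'+f,s['img'][:,:,::-1])
    return s
def ray(s,u,v):
    f=200/np.tan(np.radians(s['fov_y'])/2)
    return np.array(s['attitude']).reshape(3,3)@np.array([(u-s['cx'])/f,(v-s['cy'])/f,1])
def pt(s,u,v,z):
    d=ray(s,u,v);p=np.array(s['xyz']);return p+d*(z-p[2])/d[2]
E
python3 - <<'E'
from h import *
import pickle
for n in('scene','top'):
    s=snap(n,n+'0.png');pickle.dump(s,open(n+'0.pkl','wb'))
    print({k:v for k,v in s.items() if k!='img'})
print(ctrl.read_state())
E
```

```text
{'fov_y': 50.35512591316514, 'cx': 318.53218906431306, 'cy': 203.07180934254038, 'xyz': array([-0.04083276,  1.11407643,  1.03603913]), 'attitude': array([[-0.86226924, -0.35301748,  0.36313968],
       [-0.50643132,  0.59483101, -0.62426228],
       [ 0.00436875, -0.72218746, -0.69168359]])}
{'fov_y': 50.32283850915647, 'cx': 317.03928526573094, 'cy': 197.80380267856543, 'xyz': array([0.35997937, 0.20692625, 1.22817359]), 'attitude': array([[ 0.01007029, -0.99375753,  0.11110611],
       [-0.99994354, -0.01038466, -0.00225111],
       [ 0.00339085, -0.11107717, -0.993806  ]])}
{'clock': 0.1, 'joint_positions': array([ 1.28279824,  0.53713707, -0.00443731,  1.5387439 ,  0.00261528,
        1.06729835, -0.07121445]), 'qvel': array([ 9.41983150e-04, -1.86935279e-03,  6.52650929e-05, -1.25943657e-03,
       -4.58760148e-04,  1.57027946e-03, -7.39730763e-04]), 'effort': array([ 1.61919423e-03, -5.72084570e+01,  9.93352085e-01, -2.52232075e+01,
       -5.62498556e-02,  1.35363205e-02,  6.48962305e-05]), 'tool_pos': array([ 0.14284122, -0.63351349,  0.21490835]), 'eef_rot': array([[ 9.75489485e-01,  2.20045539e-01, -4.74202299e-04],
       [ 2.20046011e-01, -9.75488328e-01,  1.50823586e-03],
       [-1.30698235e-04, -1.57561455e-03, -9.99998750e-01]]), 'ft_force': array([0.0472031 , 0.04008173, 0.03521002]), 'ft_torque': array([ 0.00315199,  0.04319741, -0.00755343]), 'grip_force': 0.0, 'finger_gap': 0.08839564475773086}
```

View pics/top0.png

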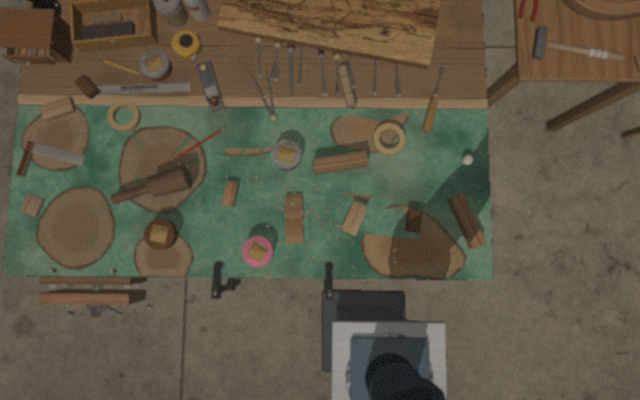

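View pics/scene0.png

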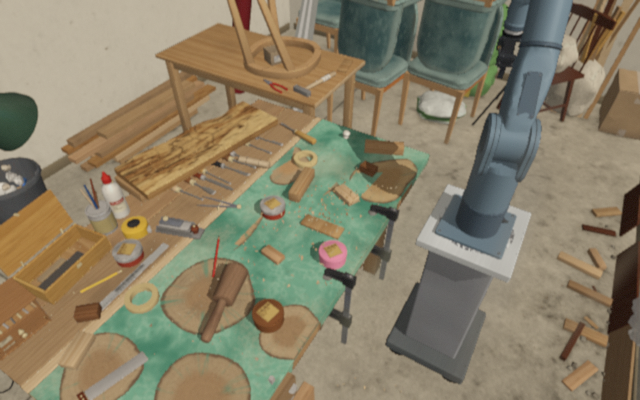

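```bash
python3 - <<'E'
from h import *
a=cv2.imread('pics/top0.png')
cv2.imwrite('pics/c1.png',cv2.resize(a[110:285,205:345],None,fx=4,fy=4,interpolation=cv2.INTER_CUBIC)[:600])
cv2.imwrite('pics/c1.png',cv2.resize(np.clip(a[115:265,210:340]*1.5,0,255).astype('uint8'),None,fx=4,fy=4,interpolation=cv2.INTER_CUBIC))
cv2.imwrite('pics/c2.png',cv2.resize(np.clip(a[115:260,305:495]*1.5,0,255).astype('uint8'),None,fx=4,fy=4,interpolation=cv2.INTER_CUBIC))
E
```

```text
(no output)
```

View pics/c1.png

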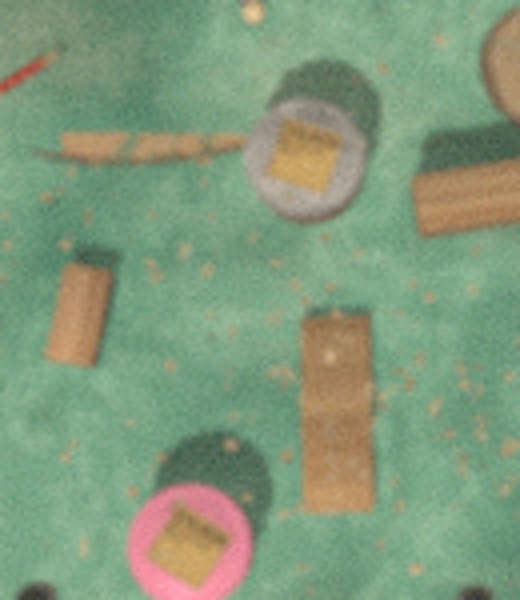

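View pics/c2.png

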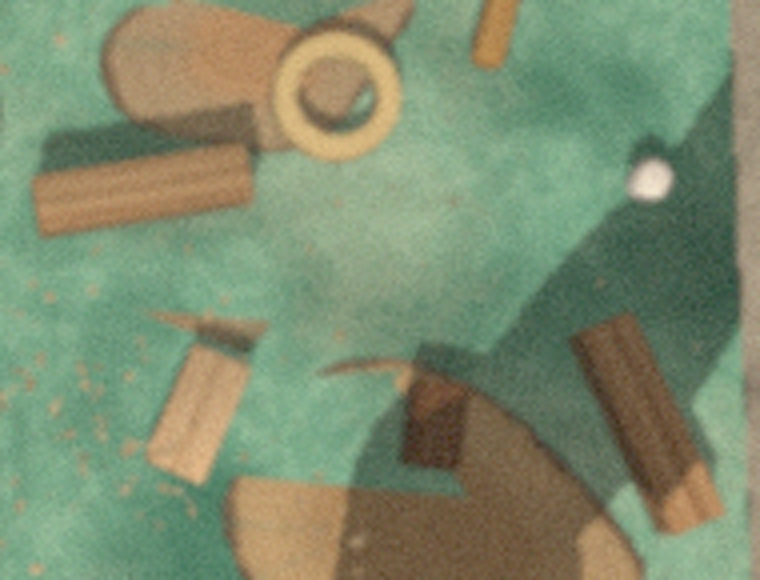

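```bash
cat > fit.py <<'E'
from h import *
from scipy.optimize import minimize
def proj(s,P):
    f=200/np.tan(np.radians(s['fov_y'])/2)
    q=(P-np.array(s['xyz']))@np.array(s['attitude']).reshape(3,3)
    return q[:,:2]/q[:,2:]*f+[s['cx'],s['cy']]
K=4
def soft(s):
    im=cv2.GaussianBlur(s['img'].astype(np.float32),(0,0),.7); im=cv2.resize(im,None,fx=K,fy=K,interpolation=cv2.INTER_LINEAR)
    r,g=im[...,0],im[...,1]
    return np.clip(((r-g)/(r+g)+0.0)/.16+.5,0,1)-.5   # ~+ wood, - green
def corners(p,L,z0=0):
    c,n=np.cos(p[2]),np.sin(p[2])
    B=np.array([[a*L[0]/2,b*L[1]/2,h] for a in(-1,1) for b in(-1,1) for h in(z0,z0+L[2])])
    return np.c_[p[0]+c*B[:,0]-n*B[:,1],p[1]+n*B[:,0]+c*B[:,1],B[:,2]]
def score(p,L,z0,S):
    t=0
    for s,m in S:
        uv=(proj(s,corners(p,L,z0))+.5)*K-.5
        h=cv2.convexHull(uv.astype(np.float32))
        k=np.zeros(m.shape,np.uint8);cv2.fillConvexPoly(k,np.round(h*16).astype(np.int32),1,shift=4)
        t-=m[k>0].sum()
    return t
def fit(p,L,z0,S):
    best=None
    for d in(-.15,0,.15):
        x0=np.array([p[0],p[1],p[2]+d]);r=minimize(score,x0,(L,z0,S),method='Nelder-Mead',options=dict(initial_simplex=[x0,x0+[.01,0,0],x0+[0,.01,0],x0+[0,0,.1]],xatol=1e-4))
        r=minimize(score,r.x,(L,z0,S),method='Nelder-Mead',options=dict(initial_simplex=[r.x,r.x+[.005,0,0],r.x+[0,.005,0],r.x+[0,0,.05]],xatol=1e-4))
        if best is None or r.fun<best.fun: best=r
    return best.x
E
python3 - <<'E'
from fit import *
import pickle
T,C=[pickle.load(open(n+'0.pkl','rb')) for n in('top','scene')]
ST=[(T,soft(T))];SC=[(C,soft(C))]
q=lambda u,v,z:pt(T,u,v,z)[:2]
obj=dict(fixed=((341,162),(.04,.155,.04),(313,367)),loose=((466,220),(.04,.155,.04),None),ply=((294,218),(.05,.14,.009),None),pale=((355,215),(.045,.09,.022),None),dark=((413,220),(.038,.06,.03),None),brown=((230,193),(.034,.07,.018),None))
th=dict(fixed=.15,loose=-.4-.1,ply=1.57,pale=1.2,dark=1.5,brown=1.35)
# image axis angle -> initial yaw of long axis: world x=-v, y=-u
dirs=dict(fixed=(-8,1.2),loose=(-1,-1.9),ply=(0,-1),pale=(.45,-1),dark=(.1,-1),brown=(.2,-1))
for n,(uv,L,_) in obj.items():
    d=dirs[n];wx,wy=-d[1],-d[0];yaw=np.arctan2(-wx,wy)
    p0=[*q(*uv,L[2]),yaw]
    a,b,c=(fit(p0,L,0,S) for S in (ST,SC,ST+SC))
    print(n,np.round(p0,3),'T',np.round(a,4),'C',np.round(b,4),'both',np.round(c,4))
print('tin',pt(T,286,154,.041),'knob',pt(T,305+650/4,115+180/4,.02))
for n,S in(('t',T),('c',C)):
    im=S['img']
    cand=np.argwhere(np.ones(1))
E
```

```text
fixed [0.596 0.137 0.149] T [0.6002 0.1381 0.1847] C [0.6013 0.1344 0.1962] both [0.6005 0.1374 0.1935]
loose [ 0.435 -0.213 -1.086] T [ 0.4346 -0.22   -1.1491] C [ 0.4319 -0.22   -1.0971] both [ 0.434  -0.2201 -1.1446]
ply [ 0.437  0.27  -1.571] T [ 0.4375  0.27   -1.537 ] C [ 0.4365  0.2717 -1.5469] both [ 0.4374  0.2702 -1.5463]
pale [ 0.447  0.096 -1.994] T [ 0.4393  0.098  -1.9763] C [ 0.4395  0.0986 -1.9741] both [ 0.4393  0.0984 -1.9751]
dark [ 0.434 -0.067 -1.67 ] T [ 0.4338 -0.0755 -1.7034] C [ 0.4302 -0.0701 -1.5863] both [ 0.4329 -0.074  -1.6464]
brown [ 0.507  0.453 -1.768] T [ 0.5064  0.4566 -1.7471] C [ 0.5059  0.4561 -1.7664] both [ 0.506   0.4563 -1.7695]
tin [0.61684997 0.29357037 0.041     ] knob [ 0.60942282 -0.22913436  0.02      ]
```

```bash
python3 - <<'E'
from fit import *
import pickle
T,C=[pickle.load(open(n+'0.pkl','rb')) for n in('top','scene')]
def crop(S,x,y,w,h,k,ps):
    im=cv2.resize(np.clip(S['img'][y:y+h,x:x+w,::-1]*1.5,0,255).astype('uint8'),None,fx=k,fy=k,interpolation=cv2.INTER_CUBIC)
    for p,L,c in ps:
        uv=(proj(S,corners(p,L))-[x,y]+.5)*k-.5
        h_=uv[[1,3,7,5]]
        cv2.polylines(im,[np.round(h_*16).astype(np.int32)],True,c,1,cv2.LINE_AA,4)
        cv2.polylines(im,[np.round(cv2.convexHull(uv.astype(np.float32))*16).astype(np.int32)],True,c,1,cv2.LINE_AA,4)
    return im
B=(.04,.155,.04)
ps=[((.600,.1375,.165),B,(0,0,255))]
ls=[((.434,-.220,-1.1446),B,(0,0,255)),((.4329,-.074,-1.65),(.038,.06,.03),(255,0,0))]
a=crop(T,305,130,80,50,7,ps);b=crop(C,265,150,80,55,7,ps)[:, :560]
c=crop(T,400,185,90,70,4,ls)
out=np.zeros((600,800,3),np.uint8);out[:290,:400]=cv2.resize(a,None,fx=400/560,fy=400/560)[:290] if 0 else 0
a=crop(T,305,135,75,45,5,ps);b=crop(C,265,155,75,55,5,ps)
c=crop(T,400,185,90,70,4,ls);d=crop(C,330,150,60,50,5,[((.4393,.0984,-1.975),(.045,.09,.022),(0,0,255))])
out[:225,:375]=a;out[:275,400:775]=b;out[300:580,:360]=c;out[300:550,400:700]=d
cv2.imwrite('pics/ov.png',out)
E
```

```text
(no output)
```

View pics/ov.png

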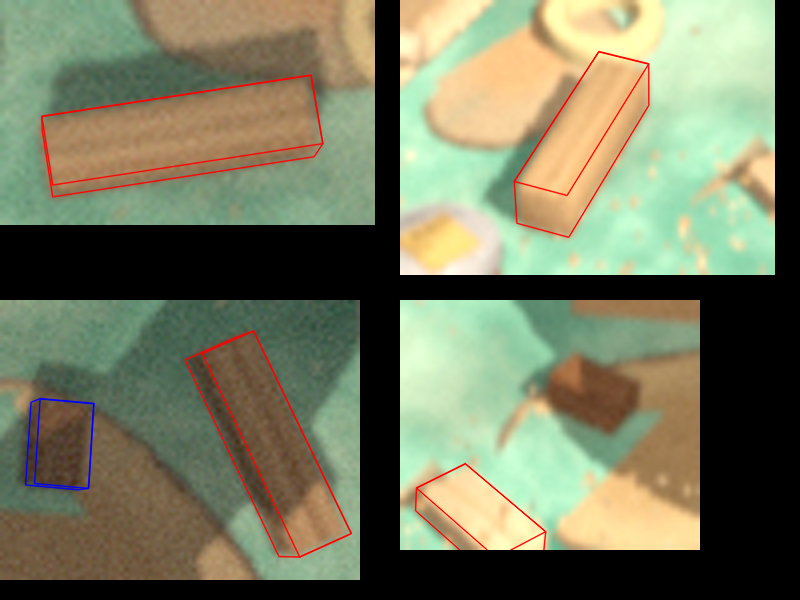

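```bash
cat > go.py <<'E'
import sys
from h import *
def yaw(R): return np.degrees(np.arctan2(R[1,1],R[0,1]))
def go(x,y,z,w,full=False):
    s=ctrl.read_state();R=s['eef_rot']
    d=R.T@(np.array([x,y,z])-s['tool_pos'])*1000
    a=(w-yaw(R)+ (180 if full else 90))%(360 if full else 180)-(180 if full else 90)
    print('shift',d.round(1),'turn',round(-a,1),'| t',s['clock'],'j',s['joint_positions'].round(2),'pos',s['tool_pos'].round(4),'yaw',yaw(R).round(2),'tilt',R[:2,2].round(3),'gap',s['finger_gap'],'F',s['ft_force'].round(1))
if __name__=='__main__': go(*map(float,sys.argv[1:5]),len(sys.argv)>5)
E
python3 - <<'E'
from h import *
import pickle
T,C=[pickle.load(open(n+'0.pkl','rb')) for n in('top','scene')]
def lab(S,u,v,r=9):
    im=S['img'].astype(float)[v-r:v+r,u-r:u+r]; m=(im.min(2)>150)|((im[...,2]>.75*im[...,0])&(im[...,0]>im[...,1]*.95)&(im.min(2)>90))
    y,x=np.nonzero(m);return x.mean()+u-r,y.mean()+v-r,m.sum()
for S,u,v in((T,467,160),(C,347,133)):
    a=lab(S,u,v);print(a,[pt(S,a[0],a[1],z)[:2].round(4) for z in(.013,.018,.023)])
F=np.array([.6,.1375]);t=.165;A=np.array([[np.cos(t),np.sin(t)],[-np.sin(t),np.cos(t)]])
for n,u,v,z in(('tin',286,154.5,.041),('tape',388.5,137.5,.019)):
    p=pt(T,u,v,z)[:2];print(n,p,A@(p-F))
E
python3 go.py .434 -.220 .12 -65.6
```

```text
(np.float64(467.0121951219512), np.float64(159.8048780487805), np.int64(82)) [array([ 0.6114, -0.2303]), array([ 0.6104, -0.2285]), array([ 0.6094, -0.2267])]
(np.float64(347.74074074074076), np.float64(131.0493827160494), np.int64(81)) [array([ 0.6129, -0.2516]), array([ 0.6097, -0.2449]), array([ 0.6066, -0.2382])]
tin [0.61540611 0.29354414] [0.04082748 0.15139431]
tape [ 0.67361884 -0.00164607] [ 0.04976391 -0.14934831]
shift [ 375.  -339.2   95.4] turn -11.7 | t 0.1 j [ 1.28  0.54 -0.    1.54  0.    1.07 -0.07] pos [ 0.1428 -0.6335  0.2149] yaw -77.29 tilt [-0.     0.002] gap 0.08839564475773086 F [0. 0. 0.]
```

Call:
drive_tool(
  commands=[
    [[375,-339,95],-11.7],
    [[375,-339,95],-11.7],
    [[375,-339,95],-11.7],
    [[375,-339,95],-11.7],
    [[375,-339,95],-11.7],
    [[375,-339,95],-11.7],
    [[375,-339,95],-11.7],
    [[375,-339,95],-11.7],
    [[375,-339,95],-11.7],
    [[375,-339,95],-11.7],
    [[375,-339,95],-11.7],
    [[375,-339,95],-11.7],
  ],
  gripper=88,
)

```text
clock: 1.3
tool_pos: [0.4353, -0.218, 0.1202]
eef_rot: [[0.908, 0.418, -0.001], [0.418, -0.908, 0.001], [0.0, -0.002, -1.0]]
ft_force: [0.5, 0.0, 0.5]
finger_gap: 0.0878
grip_force: 0.0
```

```bash
python3 go.py .434 -.220 .009 -65.6
```

```text
shift [ -2.    1.4 111.2] turn 0.3 | t 1.3 j [ 0.54  0.41 -0.2   2.03  0.12  0.71 -0.88] pos [ 0.4353 -0.218   0.1202] yaw -65.28 tilt [-0.001  0.001] gap 0.08782734373971096 F [0.5 0.  0.5]
```

Call:
drive_tool(
  commands=[
    [[0,0,40],0],
    [[0,0,80],0],
    [[0,0,111],0],
    [[0,0,111],0],
    [[0,0,111],0],
  ],
)

```text
clock: 1.8
tool_pos: [0.4335, -0.2221, 0.0101]
eef_rot: [[0.911, 0.412, -0.001], [0.412, -0.911, -0.0], [-0.001, -0.0, -1.0]]
ft_force: [0.7, 0.4, 0.6]
finger_gap: 0.0878
grip_force: 0.0
```

```bash
python3 go.py .434 -.220 .009 -65.6; python3 - <<'E'
from h import *
a=snap('top');b=snap('scene')
k=lambda s,x,y:cv2.resize(np.clip(s['img'][y:y+90,x:x+90,::-1]*1.3,0,255).astype('uint8'),None,fx=4,fy=4,interpolation=cv2.INTER_CUBIC)
cv2.imwrite('pics/g1.png',np.hstack([k(a,410,170),k(b,335,100)]))
E
```

```text
shift [ 1.4 -1.7  1.1] turn -0.1 | t 1.8 j [ 0.5   0.61 -0.15  2.07  0.19  0.47 -0.94] pos [ 0.4335 -0.2221  0.0101] yaw -65.69 tilt [-0.001 -0.   ] gap 0.08784209058126825 F [0.7 0.4 0.6]
```

View pics/g1.png

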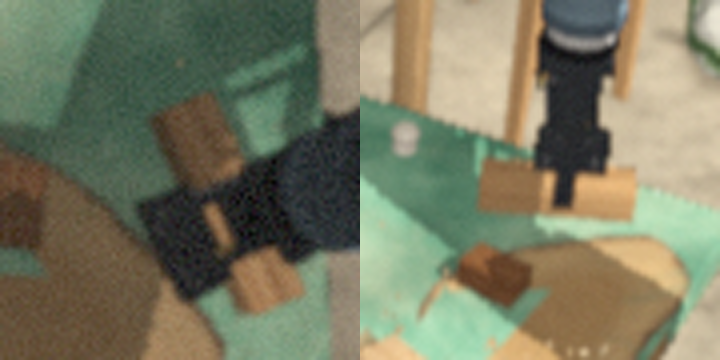

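Call:
drive_tool(
  commands=[
    [[1,-1,1],0],
    [[1,-1,1],0],
    [[1,-1,1],0],
    [[1,-1,1],0],
    [[1,-1,1],0],
    [[1,-1,1],0],
    [[1,-1,1],0],
    [[1,-1,1],0],
  ],
  gripper=30,
  squeeze=25,
)

```text
clock: 2.7
tool_pos: [0.4347, -0.2195, 0.0087]
eef_rot: [[0.911, 0.413, -0.0], [0.413, -0.911, 0.0], [-0.0, -0.0, -1.0]]
ft_force: [-0.4, -0.6, 1.0]
finger_gap: 0.0392
grip_force: 25.0
```

Call:
drive_tool(
  commands=[
    [[0,0,-15],0],
    [[0,0,-40],0],
    [[0,0,-80],0],
    [[0,0,-100],0],
    [[0,0,-100],0],
  ],
)

```text
clock: 3.2
tool_pos: [0.4365, -0.2204, 0.1111]
eef_rot: [[0.911, 0.413, 0.005], [0.413, -0.911, -0.002], [0.003, 0.004, -1.0]]
ft_force: [-0.4, -0.5, -1.3]
finger_gap: 0.0394
grip_force: 25.0
```

```bash
python3 go.py .679 .1506 .11 9.45; python3 - <<'E'
from fit import *
for n in('top','scene'):
    s=snap(n);S=[(s,soft(s))]
    print(n,fit([.434,-.22,-1.145],(.04,.155,.04),.099,S).round(4))
E
```

```text
shift [ 374.1 -237.8    1.4] turn -75.1 | t 3.2 j [ 0.54  0.43 -0.2   2.03  0.13  0.69 -0.89] pos [ 0.4365 -0.2204  0.1111] yaw -65.61 tilt [ 0.005 -0.002] gap 0.03939841126594558 F [-0.4 -0.5 -1.3]
top [ 0.4361 -0.225  -1.122 ]
scene [ 0.4297 -0.2158 -1.0515]
```

Call:
drive_tool(
  commands=[
    [[20,-12,0],-4],
    [[50,-32,0],-10],
    [[85,-54,0],-17],
    [[120,-76,0],-24],
    [[155,-98,0],-31],
    [[190,-121,0],-38],
    [[225,-143,0],-45],
    [[260,-165,0],-52],
    [[295,-188,0],-59],
    [[330,-210,0],-66],
    [[360,-229,0],-72],
    [[374,-238,0],-75],
  ],
)

```text
clock: 4.5
tool_pos: [0.6763, 0.156, 0.106]
eef_rot: [[-0.17, 0.985, -0.003], [0.985, 0.17, 0.002], [0.003, -0.003, -1.0]]
ft_force: [0.0, 0.3, -0.7]
finger_gap: 0.0398
grip_force: 25.0
```

Call:
drive_tool(
  commands=[
    [[0,0,0],0],
    [[0,0,0],0],
    [[0,0,0],0],
  ],
)

```text
clock: 4.8
tool_pos: [0.6761, 0.1496, 0.1075]
eef_rot: [[-0.161, 0.987, -0.002], [0.987, 0.161, -0.002], [-0.002, -0.002, -1.0]]
ft_force: [-0.1, 0.4, -0.7]
finger_gap: 0.0397
grip_force: 25.0
```

```bash
python3 go.py .679 .1506 .012 9.45; python3 - <<'E'
from fit import *
a=snap('top');b=snap('scene')
for s in(a,b):
    print(fit([.679,.1506,.165],(.04,.155,.04),.1,[(s,soft(s))]).round(4))
k=lambda s,x,y:cv2.resize(np.clip(s['img'][y:y+90,x:x+90,::-1]*1.3,0,255).astype('uint8'),None,fx=4,fy=4,interpolation=cv2.INTER_CUBIC)
cv2.imwrite('pics/g2.png',np.hstack([k(a,290,90),k(b,250,110)]))
E
```

```text
shift [ 0.7  3.3 95.5] turn -0.2 | t 4.8 j [ 0.03  0.78 -0.51  1.46  0.42  1.   -0.41] pos [0.6761 0.1496 0.1075] yaw 9.27 tilt [-0.002 -0.002] gap 0.03968568995530227 F [-0.1  0.4 -0.7]
[ 0.6615  0.1463 -0.1114]
[ 0.6974  0.2103 -1.1442]
```

View pics/g2.png

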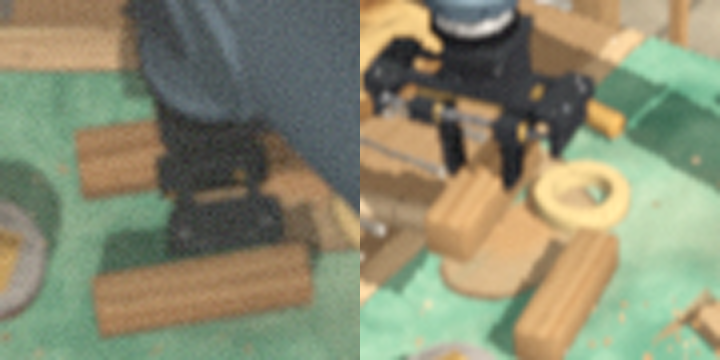

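```bash
python3 - <<'E'
from fit import *
import pickle
T=pickle.load(open('top0.pkl','rb'))
p=[pt(T,290+u/4-.4,90+v/4-.4,.14) for u,v in((78,131),(85,192))];print(p)
t=np.radians(9.27);m=(p[0]+p[1])[:2]/2-np.array([.6761,.1496]);print([m@[np.cos(t),np.sin(t)],m@[-np.sin(t),np.cos(t)]])
print((proj(T,corners([.6761,.1496,t],(.04,.155,.04),.1))-[290,90]+.5)*4-.5)
E
```

```text
[array([0.68059609, 0.22729524, 0.14      ]), array([0.63974464, 0.22222657, 0.14      ])]
[np.float64(-0.003614146446705752), np.float64(0.07674537696619847)]
[[310.51137746 167.19360939]
 [317.87245826 150.95617535]
 [ 84.67983897 200.78794186]
 [ 83.99524679 185.70493921]
 [300.88009025 110.50745335]
 [307.87073695  92.3221819 ]
 [ 75.87584553 143.82207701]
 [ 74.88069943 126.77133182]]
```

Call:
drive_tool(
  commands=[
    [[1,3,20],0],
    [[1,3,45],0],
    [[1,3,70],0],
    [[1,3,85],0],
    [[1,3,93],0],
    [[1,3,97],0],
    [[1,3,97],0],
    [[1,3,97],0],
    [[1,3,97],0],
  ],
)

```text
clock: 5.8
tool_pos: [0.6805, 0.1534, 0.0128]
eef_rot: [[-0.163, 0.987, 0.002], [0.987, 0.163, 0.0], [0.0, 0.002, -1.0]]
ft_force: [0.6, -0.3, -1.6]
finger_gap: 0.0396
grip_force: 25.0
```

```bash
python3 go.py .679 .1506 .009 9.45
```

```text
shift [-2.6 -1.9  3.8] turn -0.0 | t 5.8 j [ 0.    0.91 -0.46  1.48  0.48  0.87 -0.45] pos [0.6805 0.1534 0.0128] yaw 9.41 tilt [0.002 0.   ] gap 0.03964596241123104 F [ 0.6 -0.3 -1.6]
```

Call:
drive_tool(
  commands=[
    [[-2,-1,2],0],
    [[-2,-2,3],0],
    [[-2,-2,3.5],0],
    [[-2,-2,3.5],0],
    [[-2,-2,3.5],0],
  ],
)

```text
clock: 6.3
tool_pos: [0.6782, 0.1504, 0.0088]
eef_rot: [[-0.163, 0.987, 0.0], [0.987, 0.163, -0.001], [-0.001, -0.0, -1.0]]
ft_force: [-3.0, -2.5, 5.5]
finger_gap: 0.0397
grip_force: 25.0
```

Call:
drive_tool(
  commands=[
    [[0,0,0],0],
    [[0,0,0],0],
    [[0,0,0],0],
    [[0,0,0],0],
  ],
  gripper=56,
)

```text
clock: 6.7
tool_pos: [0.678, 0.1511, 0.008]
eef_rot: [[-0.164, 0.987, -0.0], [0.987, 0.164, 0.0], [0.0, -0.0, -1.0]]
ft_force: [0.3, 0.2, 0.2]
finger_gap: 0.0561
grip_force: 0.0
```

Call:
drive_tool(
  commands=[
    [[0,0,-20],0],
    [[0,0,-50],0],
    [[0,0,-95],0],
    [[0,0,-140],0],
    [[0,0,-150],0],
    [[0,0,-150],0],
  ],
)

```text
clock: 7.3
tool_pos: [0.6797, 0.1516, 0.1619]
eef_rot: [[-0.163, 0.987, 0.005], [0.987, 0.163, 0.001], [0.0, 0.005, -1.0]]
ft_force: [0.4, -0.2, -1.0]
finger_gap: 0.0564
grip_force: 0.0
```

```bash
python3 go.py .4374 .2702 .10 91.4
```

```text
shift [ 156.6 -220.    60.8] turn -82.0 | t 7.3 j [ 0.04  0.73 -0.53  1.43  0.39  1.09 -0.39] pos [0.6797 0.1516 0.1619] yaw 9.4 tilt [0.005 0.001] gap 0.056432284943088475 F [ 0.4 -0.2 -1. ]
```

Call:
drive_tool(
  commands=[
    [[30,-44,0],-8],
    [[60,-84,10],-16],
    [[90,-126,20],-24],
    [[120,-168,30],-33],
    [[150,-210,40],-41],
    [[157,-220,60],-49],
    [[157,-220,60],-58],
    [[157,-220,60],-66],
    [[157,-220,60],-74],
    [[157,-220,60],-82],
    [[157,-220,60],-82],
    [[157,-220,60],-82],
  ],
  gripper=88,
)

```text
clock: 8.5
tool_pos: [0.4346, 0.2693, 0.0974]
eef_rot: [[-1.0, -0.021, -0.002], [-0.021, 1.0, -0.001], [0.002, -0.0, -1.0]]
ft_force: [0.2, -0.2, 0.3]
finger_gap: 0.0878
grip_force: 0.0
```

```bash
python3 go.py .4374 .2702 .004 91.4; cat > frame.py <<'E'
from fit import *
def rack():
    a=snap('top');b=snap('scene');B=(.04,.155,.04)
    for n,S in(('top',[(a,soft(a))]),('scene',[(b,soft(b))]),('both',[(a,soft(a)),(b,soft(b))])):
        f=fit([.6,.1375,.165],B,0,S);l=fit([.679,.1506,.165],B,0,S)
        c,s=np.cos(f[2]),np.sin(f[2]);d=l-f
        print(n,f.round(4),l.round(4),'rel',round(c*d[0]+s*d[1],4),round(-s*d[0]+c*d[1],4),round(d[2],3))
    return a,b
E
python3 - <<'E'
from frame import *
a,b=rack()
k=lambda s,x,y:cv2.resize(np.clip(s['img'][y:y+90,x:x+95,::-1]*1.3,0,255).astype('uint8'),None,fx=4,fy=4,interpolation=cv2.INTER_CUBIC)
cv2.imwrite('pics/g3.png',np.hstack([k(a,300,100),k(b,250,130)]))
E
```

```text
shift [-3.   0.9 93.4] turn -0.2 | t 8.5 j [ 0.03  0.65 -0.88  1.95  0.67  0.86  0.38] pos [0.4346 0.2693 0.0974] yaw 91.2 tilt [-0.002 -0.001] gap 0.0877975865249169 F [ 0.2 -0.2  0.3]
top [0.6001 0.1377 0.1862] [0.6871 0.066  0.0103] rel 0.0723 -0.0865 -0.176
scene [0.6017 0.1329 0.1928] [ 0.6515  0.1119 -0.7271] rel 0.0449 -0.0301 -0.92
both [0.6002 0.1369 0.191 ] [ 0.6718  0.0949 -0.2368] rel 0.0624 -0.0549 -0.428
```

View pics/g3.png

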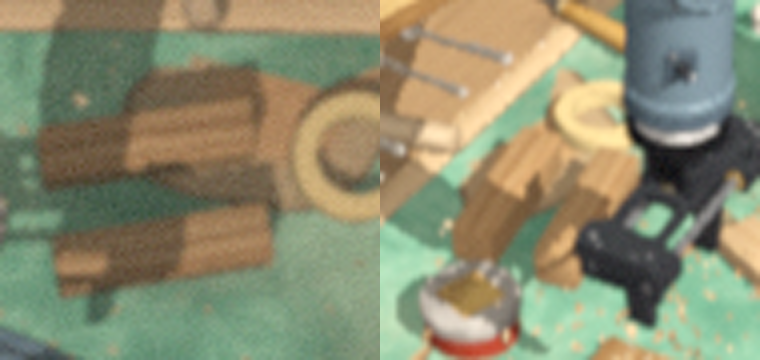

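```bash
python3 - <<'E'
from fit import *
import pickle
T=pickle.load(open('top0.pkl','rb'))
g=lambda u,v:pt(T,300+u/4-.4,100+v/4-.4,.04)[:2]
t=.165;A=np.array([[np.cos(t),np.sin(t)],[-np.sin(t),np.cos(t)]])
fl,fr,ll,lr=[g(*p) for p in((55,237),(270,205),(38,129),(256,97))]
print(A@(ll-fl),A@(lr-fr),[np.arctan2(-(a-b)[0],(a-b)[1]) for a,b in((fl,fr),(ll,lr))])
for n,p in(('f',(.6,.1375,.165)),('l',(.679,.1506,.165))): print(n,((proj(T,corners(p,(.04,.155,.04)))-[300,100]+.5)*4-.5)[[1,3,7,5]].round(0).tolist())
E
```

```text
[ 7.93688015e-02 -2.88085621e-05] [ 0.07923964 -0.00326544] [np.float64(0.16094845828035748), np.float64(0.16021328627051404)]
f [[278.0, 254.0], [62.0, 288.0], [53.0, 233.0], [268.0, 200.0]]
l [[259.0, 145.0], [44.0, 178.0], [36.0, 124.0], [250.0, 91.0]]
```

Call:
drive_tool(
  commands=[
    [[-2,0,40],0],
    [[-2,0,75],0],
    [[-2,0,90],0],
    [[-2,0,93],0],
    [[-2,0,93],0],
    [[-2,0,93],0],
  ],
)

```text
clock: 9.2
tool_pos: [0.4381, 0.2707, 0.0065]
eef_rot: [[-1.0, -0.024, 0.002], [-0.024, 1.0, 0.001], [-0.002, 0.001, -1.0]]
ft_force: [-0.4, -0.1, 0.4]
finger_gap: 0.0879
grip_force: 0.0
```

```bash
python3 go.py .4374 .2702 .004 91.4
```

```text
shift [ 0.7 -0.5  2.5] turn -0.0 | t 9.2 j [-0.07  0.79 -0.75  1.98  0.83  0.71  0.26] pos [0.4381 0.2707 0.0065] yaw 91.4 tilt [0.002 0.001] gap 0.08794912363124957 F [-0.4 -0.1  0.4]
```

Call:
drive_tool(
  commands=[
    [[0,0,2.5],0],
    [[0,0,2.5],0],
    [[0,0,2.5],0],
    [[0,0,2.5],0],
    [[0,0,2.5],0],
    [[0,0,2.5],0],
    [[0,0,2.5],0],
  ],
  gripper=40,
  squeeze=15,
)

```text
clock: 9.9
tool_pos: [0.4373, 0.2699, 0.0027]
eef_rot: [[-1.0, -0.025, -0.0], [-0.025, 1.0, -0.0], [0.0, -0.0, -1.0]]
ft_force: [-0.4, -0.3, 0.2]
finger_gap: 0.0403
grip_force: 0.0
```

Call:
drive_tool(
  commands=[
    [[0,0,-15],0],
    [[0,0,-45],0],
    [[0,0,-85],0],
    [[0,0,-110],0],
    [[0,0,-110],0],
    [[0,0,-110],0],
  ],
)

```text
clock: 10.5
tool_pos: [0.4376, 0.2697, 0.1134]
eef_rot: [[-1.0, -0.024, 0.001], [-0.024, 1.0, 0.0], [-0.001, 0.0, -1.0]]
ft_force: [-0.6, -0.0, 0.3]
finger_gap: 0.0399
grip_force: 0.0
```

```bash
python3 go.py .6308 .1958 .10 99.45
```

```text
shift [-191.3  -78.6   13.6] turn -8.1 | t 10.5 j [ 0.05  0.63 -0.9   1.94  0.64  0.89  0.4 ] pos [0.4376 0.2697 0.1134] yaw 91.4 tilt [0.001 0.   ] gap 0.03990299014843898 F [-0.6 -0.   0.3]
```

```bash
python3 - <<'E'
from fit import *
a=snap('top');b=snap('scene')
k=lambda s,x,y:cv2.resize(np.clip(s['img'][y:y+100,x:x+95,::-1]*1.3,0,255).astype('uint8'),None,fx=4,fy=4,interpolation=cv2.INTER_CUBIC)
cv2.imwrite('pics/g4.png',np.hstack([k(a,240,170),k(b,275,180)]))
E
```

```text
(no output)
```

View pics/g4.png

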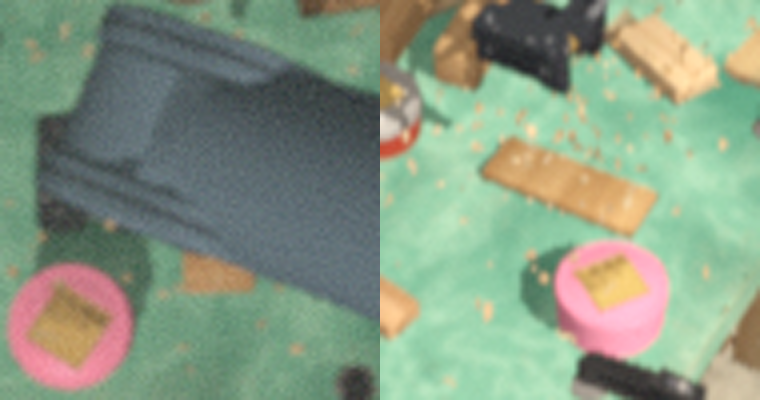

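```bash
python3 - <<'E'
from fit import *
import pickle
C=pickle.load(open('scene0.pkl','rb'));T=pickle.load(open('top0.pkl','rb'));L=(.05,.14,.009)
b=snap('scene')
print(fit([.437,.27,-1.546],L,0,[(b,soft(b))]),fit([.437,.27,-1.546],L,0,[(C,soft(C))]))
print(ctrl.read_state())
# scale test: width of ply fit
for w in(.04,.045,.05,.055):
  for l in(.13,.14,.15):
    S=[(C,soft(C)),(T,soft(T))];p=fit([.437,.27,-1.546],(w,l,.009),0,S);print(w,l,score(p,(w,l,.009),0,S))
E
```

```text
[ 0.43665444  0.27159772 -1.54840811] [ 0.43663633  0.27159236 -1.54834472]
{'clock': 10.65, 'joint_positions': array([ 0.04532305,  0.63403469, -0.90124696,  1.93983158,  0.64253852,
        0.88630227,  0.4035594 ]), 'qvel': array([-0.00369046,  0.00449821,  0.00127898, -0.00102696, -0.00174774,
       -0.00073889,  0.00112696]), 'effort': array([ 1.22488774e-01, -4.61009181e+01, -1.18237200e+01, -1.79319656e+01,
       -4.10284242e-02,  4.45258082e-02,  6.12101576e-04]), 'tool_pos': array([0.43671118, 0.26925925, 0.11181594]), 'eef_rot': array([[-0.99969349, -0.02470632, -0.00159159],
       [-0.0247046 ,  0.9996942 , -0.00108746],
       [ 0.00161797, -0.00104781, -0.99999814]]), 'ft_force': array([-0.48263221, -0.6480398 ,  0.48082547]), 'ft_torque': array([ 0.08440569, -0.14771706, -0.01273323]), 'grip_force': 0.0, 'finger_gap': 0.039971983581347355}
0.04 0.13 -8745.916
0.04 0.14 -9158.484
0.04 0.15 -8748.804
0.045 0.13 -9450.752
0.045 0.14 -9882.484
0.045 0.15 -9405.953
0.05 0.13 -9659.62
0.05 0.14 -10068.034
0.05 0.15 -9528.908
0.055 0.13 -9180.007
0.055 0.14 -9506.912
0.055 0.15 -8914.994
```

Call:
drive_tool(
  commands=[
    [[0,0,40],0],
    [[0,0,80],0],
    [[0,0,95],0],
    [[0,0,100],0],
    [[0,0,100],0],
    [[0,0,100],0],
    [[0,0,100],0],
  ],
  gripper=40,
)

```text
clock: 11.35
tool_pos: [0.4382, 0.2705, 0.014]
eef_rot: [[-1.0, -0.024, 0.002], [-0.024, 1.0, 0.001], [-0.002, 0.001, -1.0]]
ft_force: [-0.0, -0.4, 0.2]
finger_gap: 0.04
grip_force: 0.0
```

Call:
drive_tool(
  commands=[
    [[0,0,1],0],
    [[0,0,2],0],
    [[0,0,3],0],
    [[0,0,3],0],
  ],
)

```text
clock: 11.75
tool_pos: [0.4373, 0.2698, 0.0097]
eef_rot: [[-1.0, -0.025, -0.0], [-0.025, 1.0, -0.0], [0.0, -0.0, -1.0]]
ft_force: [-0.2, 1.0, 0.6]
finger_gap: 0.0399
grip_force: 0.0
```

Call:
drive_tool(
  commands=[
    [[0,0,1],0],
    [[0,0,1],0],
    [[0,0,2],0],
    [[0,0,2],0],
  ],
)

```text
clock: 12.15
tool_pos: [0.4373, 0.2699, 0.0076]
eef_rot: [[-1.0, -0.025, -0.0], [-0.025, 1.0, -0.0], [0.0, -0.0, -1.0]]
ft_force: [0.3, 0.9, 1.3]
finger_gap: 0.04
grip_force: 0.0
```

Call:
drive_tool(
  commands=[
    [[0,0,1],0],
    [[0,0,1],0],
    [[0,0,2],0],
    [[0,0,2],0],
  ],
)

```text
clock: 12.55
tool_pos: [0.4373, 0.2698, 0.0056]
eef_rot: [[-1.0, -0.025, -0.0], [-0.025, 1.0, -0.0], [0.0, -0.0, -1.0]]
ft_force: [-0.5, -0.7, 0.6]
finger_gap: 0.0398
grip_force: 0.0
```

Call:
drive_tool(
  commands=[
    [[0,0,1],0],
    [[0,0,1],0],
    [[0,0,2],0],
    [[0,0,2],0],
  ],
)

```text
clock: 12.95
tool_pos: [0.4373, 0.2698, 0.0036]
eef_rot: [[-1.0, -0.025, -0.0], [-0.025, 1.0, -0.0], [0.0, -0.0, -1.0]]
ft_force: [-0.1, 0.8, -0.1]
finger_gap: 0.0403
grip_force: 0.0
```

```bash
python3 - <<'E'
from fit import *
b=snap('scene')
k=lambda s,x,y:cv2.resize(np.clip(s['img'][y:y+80,x:x+110,::-1]*1.3,0,255).astype('uint8'),None,fx=7,fy=7,interpolation=cv2.INTER_CUBIC)
im=k(b,275,185)
R=ctrl.read_state();p=R['tool_pos']
uv=(proj(b,np.array([p,p+[0,.02,0],p-[0,.02,0]]))-[275,185]+.5)*7
for q in uv: cv2.circle(im,tuple(int(x) for x in q),3,(0,0,255),-1)
cv2.imwrite('pics/g5.png',im)
E
```

```text
(no output)
```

View pics/g5.png

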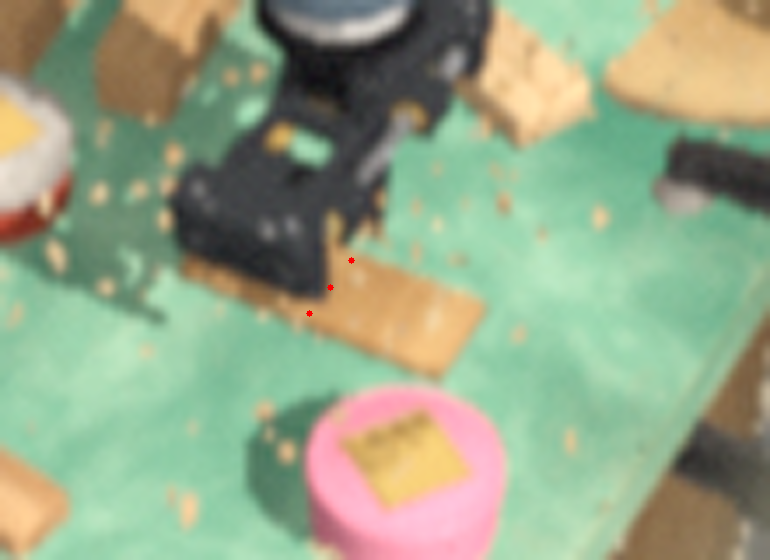

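Call:
drive_tool(
  commands=[
    [[0,0,1],0],
    [[0,0,2],0],
    [[0,0,2],0],
  ],
)

```text
clock: 13.3
tool_pos: [0.4372, 0.2698, 0.0015]
eef_rot: [[-1.0, -0.025, -0.0], [-0.025, 1.0, -0.0], [0.0, -0.0, -1.0]]
ft_force: [-0.8, -0.3, -0.4]
finger_gap: 0.04
grip_force: 0.0
```

Call:
drive_tool(
  commands=[
    [[0,0,1],0],
    [[0,0,2],0],
    [[0,0,2],0],
  ],
)

```text
clock: 13.6
tool_pos: [0.4373, 0.2698, -0.0004]
eef_rot: [[-1.0, -0.025, -0.0], [-0.025, 1.0, -0.0], [0.0, -0.0, -1.0]]
ft_force: [0.1, -1.1, -0.1]
finger_gap: 0.0401
grip_force: 0.0
```

Call:
drive_tool(
  commands=[
    [[0,0,1],0],
    [[0,0,1],0],
  ],
)

```text
clock: 13.8
tool_pos: [0.4373, 0.2698, -0.0014]
eef_rot: [[-1.0, -0.025, -0.0], [-0.025, 1.0, -0.0], [0.0, -0.0, -1.0]]
ft_force: [-0.1, 0.1, -0.4]
finger_gap: 0.0397
grip_force: 0.0
```

Call:
drive_tool(
  commands=[
    [[0,0,1],0],
    [[0,0,1],0],
  ],
)

```text
clock: 14.0
tool_pos: [0.4373, 0.2698, -0.0024]
eef_rot: [[-1.0, -0.025, -0.0], [-0.025, 1.0, -0.0], [0.0, -0.0, -1.0]]
ft_force: [0.6, 0.3, -0.1]
finger_gap: 0.04
grip_force: 0.0
```

Call:
drive_tool(
  commands=[
    [[0,0,1],0],
    [[0,0,1],0],
  ],
)

```text
clock: 14.2
tool_pos: [0.4373, 0.2698, -0.0034]
eef_rot: [[-1.0, -0.025, -0.0], [-0.025, 1.0, -0.0], [0.0, -0.0, -1.0]]
ft_force: [-1.0, -0.8, -0.6]
finger_gap: 0.0405
grip_force: 0.0
```

Call:
drive_tool(
  commands=[
    [[0,0,1],0],
    [[0,0,1],0],
  ],
)

```text
clock: 14.4
tool_pos: [0.4373, 0.2698, -0.0044]
eef_rot: [[-1.0, -0.025, -0.0], [-0.025, 1.0, -0.0], [0.0, -0.0, -1.0]]
ft_force: [-1.0, 0.4, 0.1]
finger_gap: 0.0403
grip_force: 0.0
```

Call:
drive_tool(
  commands=[
    [[0,0,1],0],
    [[0,0,1],0],
  ],
)

```text
clock: 14.6
tool_pos: [0.4373, 0.2698, -0.0054]
eef_rot: [[-1.0, -0.025, -0.0], [-0.025, 1.0, -0.0], [0.0, -0.0, -1.0]]
ft_force: [-0.2, -0.4, -0.5]
finger_gap: 0.0399
grip_force: 0.0
```

Call:
drive_tool(
  commands=[
    [[0,0,1],0],
    [[0,0,1],0],
  ],
)

```text
clock: 14.8
tool_pos: [0.4373, 0.2698, -0.0064]
eef_rot: [[-1.0, -0.025, -0.0], [-0.025, 1.0, -0.0], [0.0, -0.0, -1.0]]
ft_force: [-0.6, 1.1, -0.1]
finger_gap: 0.0402
grip_force: 0.0
```

Call:
drive_tool(
  commands=[
    [[0,0,1],0],
    [[0,0,1],0],
  ],
)

```text
clock: 15.0
tool_pos: [0.4373, 0.2698, -0.0074]
eef_rot: [[-1.0, -0.025, -0.0], [-0.025, 1.0, -0.0], [0.0, -0.0, -1.0]]
ft_force: [-0.4, -0.5, -0.5]
finger_gap: 0.0398
grip_force: 0.0
```

```bash
python3 - <<'E'
from fit import *
b=snap('scene')
p=np.array([.4373,.2698,.0036])
for dx in(-.0375,.0375):
    for dz in (.064,.074,.084,.104): print(dx,dz,((proj(b,np.array([p+[dx,.0935,dz]]))-[275,185]+.5)*7).round(0))
im=b['img'][185:265,275:385,::-1]
im=cv2.resize(np.clip(im*1.5,0,255).astype('uint8'),None,fx=7,fy=7,interpolation=cv2.INTER_CUBIC)
cv2.imwrite('pics/g6.png',im)
E
```

```text
-0.0375 0.064 [[299. 353.]]
-0.0375 0.074 [[299. 338.]]
-0.0375 0.084 [[299. 322.]]
-0.0375 0.104 [[299. 290.]]
0.0375 0.064 [[154. 289.]]
0.0375 0.074 [[153. 274.]]
0.0375 0.084 [[153. 258.]]
0.0375 0.104 [[151. 226.]]
```

View pics/g6.png

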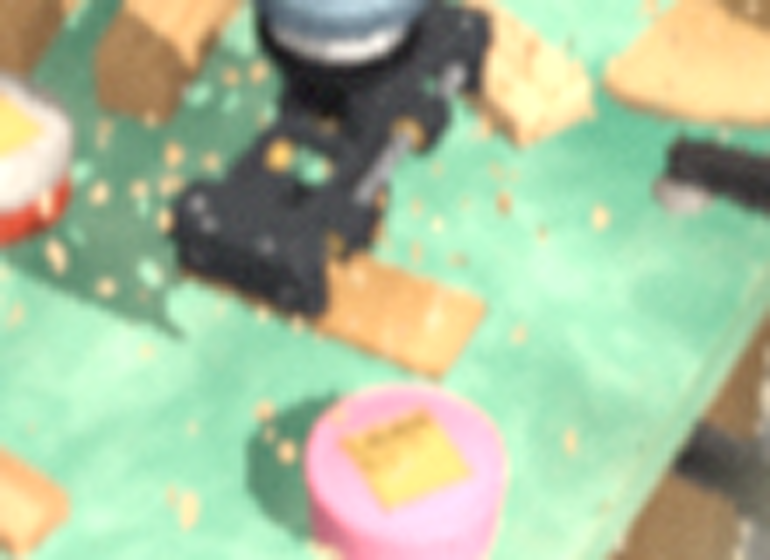

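Call:
drive_tool(
  commands=[
    [[0,0,1],0],
    [[0,0,2],0],
    [[0,0,2],0],
  ],
)

```text
clock: 15.35
tool_pos: [0.4373, 0.2698, -0.0095]
eef_rot: [[-1.0, -0.025, -0.0], [-0.025, 1.0, -0.0], [0.0, -0.0, -1.0]]
ft_force: [0.2, -0.2, 0.3]
finger_gap: 0.04
grip_force: 0.0
```

Call:
drive_tool(
  commands=[
    [[0,0,1],0],
    [[0,0,1],0],
  ],
)

```text
clock: 15.55
tool_pos: [0.4373, 0.2698, -0.0104]
eef_rot: [[-1.0, -0.025, -0.0], [-0.025, 1.0, -0.0], [0.0, -0.0, -1.0]]
ft_force: [0.3, -0.6, -0.9]
finger_gap: 0.0398
grip_force: 0.0
```

Call:
drive_tool(
  commands=[
    [[0,0,1],0],
    [[0,0,1],0],
  ],
)

```text
clock: 15.75
tool_pos: [0.4373, 0.2698, -0.0114]
eef_rot: [[-1.0, -0.025, -0.0], [-0.025, 1.0, -0.0], [0.0, -0.0, -1.0]]
ft_force: [0.8, -0.7, 0.9]
finger_gap: 0.0399
grip_force: 0.0
```

Call:
drive_tool(
  commands=[
    [[0,0,1],0],
    [[0,0,1],0],
  ],
)

```text
clock: 15.95
tool_pos: [0.4373, 0.2698, -0.0124]
eef_rot: [[-1.0, -0.025, -0.0], [-0.025, 1.0, -0.0], [0.0, -0.0, -1.0]]
ft_force: [0.3, 0.8, 0.3]
finger_gap: 0.0401
grip_force: 0.0
```

Call:
drive_tool(
  commands=[
    [[0,0,1],0],
    [[0,0,2],0],
    [[0,0,2],0],
  ],
)

```text
clock: 16.25
tool_pos: [0.4374, 0.2699, -0.0136]
eef_rot: [[-1.0, -0.025, 0.001], [-0.025, 1.0, -0.001], [-0.001, -0.001, -1.0]]
ft_force: [-2.7, -3.5, 11.1]
finger_gap: 0.0402
grip_force: 5.6
```

Call:
drive_tool(
  commands=[
    [[0,0,1],0],
    [[0,0,1],0],
  ],
)

```text
clock: 16.45
tool_pos: [0.4375, 0.27, -0.0136]
eef_rot: [[-1.0, -0.025, 0.001], [-0.025, 1.0, -0.001], [-0.001, -0.001, -1.0]]
ft_force: [-4.9, -5.8, 23.2]
finger_gap: 0.0401
grip_force: 11.8
```

Call:
drive_tool(
  commands=[
    [[0,0,1],0],
    [[0,0,1],0],
  ],
)

```text
clock: 16.65
tool_pos: [0.4375, 0.2699, -0.0137]
eef_rot: [[-1.0, -0.025, 0.002], [-0.025, 1.0, -0.002], [-0.002, -0.002, -1.0]]
ft_force: [-7.1, -8.3, 36.6]
finger_gap: 0.0398
grip_force: 18.1
```

Call:
drive_tool(
  commands=[
    [[0,0,1],0],
    [[0,0,1],0],
  ],
)

```text
clock: 16.85
tool_pos: [0.4376, 0.2699, -0.0138]
eef_rot: [[-1.0, -0.025, 0.003], [-0.025, 1.0, -0.003], [-0.003, -0.003, -1.0]]
ft_force: [-9.8, -10.8, 48.1]
finger_gap: 0.0401
grip_force: 24.4
```

Call:
drive_tool(
  commands=[
    [[0,0,-3],0],
    [[0,0,-8],0],
    [[0,0,-14],0],
    [[0,0,-14],0],
    [[0,0,-14],0],
    [[0,0,-14],0],
    [[0,0,-14],0],
  ],
  gripper=88,
)

```text
clock: 17.55
tool_pos: [0.4372, 0.2698, -0.0036]
eef_rot: [[-1.0, -0.025, -0.0], [-0.025, 1.0, -0.0], [0.0, -0.0, -1.0]]
ft_force: [-0.1, 0.3, -0.5]
finger_gap: 0.0882
grip_force: 0.0
```

```bash
python3 go.py .4372 .2706 -.019 91.4;python3 - <<'E'
from fit import *
b=snap('scene');print(fit([.437,.27,-1.546],(.05,.14,.009),0,[(b,soft(b))]))
E
```

```text
shift [-0.   0.8 15.4] turn 0.0 | t 17.55 j [-0.08  0.8  -0.73  1.98  0.84  0.7   0.25] pos [ 0.4372  0.2698 -0.0036] yaw 91.41 tilt [-0. -0.] gap 0.08822691120590165 F [-0.1  0.3 -0.5]
[ 0.43612993  0.27197897 -1.54244384]
```

Call:
drive_tool(
  commands=[
    [[0,1,6],0],
    [[0,1,11],0],
    [[0,1,14],0],
    [[0,1,15],0],
    [[0,1,15],0],
  ],
)

```text
clock: 18.1
tool_pos: [0.4372, 0.2708, -0.0185]
eef_rot: [[-1.0, -0.025, -0.0], [-0.025, 1.0, -0.0], [0.0, -0.0, -1.0]]
ft_force: [-0.2, -0.0, -0.0]
finger_gap: 0.0881
grip_force: 0.0
```

Call:
drive_tool(
  commands=[
    [[0,0,0],0],
    [[0,0,0],0],
    [[0,0,0],0],
    [[0,0,0],0],
    [[0,0,0],0],
    [[0,0,0],0],
    [[0,0,0],0],
  ],
  gripper=42,
  squeeze=15,
)

```text
clock: 18.8
tool_pos: [0.4374, 0.2709, -0.0183]
eef_rot: [[-1.0, -0.025, 0.0], [-0.025, 1.0, -0.0], [-0.0, -0.0, -1.0]]
ft_force: [0.2, -1.0, 0.1]
finger_gap: 0.0499
grip_force: 15.0
```

Call:
drive_tool(
  commands=[
    [[0,0,-15],0],
    [[0,0,-45],0],
    [[0,0,-85],0],
    [[0,0,-110],0],
    [[0,0,-110],0],
    [[0,0,-110],0],
  ],
)

```text
clock: 19.4
tool_pos: [0.4376, 0.2707, 0.0923]
eef_rot: [[-1.0, -0.024, 0.001], [-0.024, 1.0, 0.0], [-0.001, 0.0, -1.0]]
ft_force: [-0.5, 0.7, -0.1]
finger_gap: 0.0496
grip_force: 15.0
```

```bash
python3 go.py .6303 .1958 .10 99.45
```

```text
shift [-190.8  -79.6   -7.5] turn -8.1 | t 19.4 j [ 0.02  0.66 -0.87  1.95  0.68  0.85  0.38] pos [0.4376 0.2707 0.0923] yaw 91.4 tilt [0.001 0.   ] gap 0.04960664059758196 F [-0.5  0.7 -0.1]
```

Call:
drive_tool(
  commands=[
    [[-15,-6,0],-1],
    [[-45,-19,0],-2],
    [[-80,-34,0],-4],
    [[-115,-48,0],-5],
    [[-150,-63,0],-7],
    [[-178,-74,0],-8],
    [[-190,-79,0],-8],
    [[-190,-79,0],-8],
    [[-190,-79,0],-8],
    [[-190,-79,0],-8],
  ],
)

```text
clock: 20.4
tool_pos: [0.6273, 0.198, 0.0916]
eef_rot: [[-0.986, -0.166, -0.001], [-0.166, 0.986, 0.0], [0.001, 0.0, -1.0]]
ft_force: [-0.1, -0.0, -1.2]
finger_gap: 0.0494
grip_force: 15.0
```

```bash
python3 go.py .6303 .1958 .0225 99.45
```

```text
shift [-2.7 -2.7 69.1] turn 0.1 | t 20.4 j [ 0.16  0.86 -0.85  1.56  0.72  1.05  0.86] pos [0.6273 0.198  0.0916] yaw 99.56 tilt [-0.001  0.   ] gap 0.04939790951105212 F [-0.1 -0.  -1.2]
```

Contact is expected at a reported z of about 0.0217.

Call:
drive_tool(
  commands=[
    [[-3,-2,20],0],
    [[-3,-2,40],0],
    [[-3,-2,55],0],
    [[-3,-2,63],0],
    [[-3,-2,67],0],
    [[-3,-2,68],0],
    [[-3,-2,68],0],
  ],
)

```text
clock: 21.1
tool_pos: [0.6328, 0.1954, 0.024]
eef_rot: [[-0.987, -0.164, 0.0], [-0.164, 0.987, 0.0], [-0.001, 0.0, -1.0]]
ft_force: [-0.4, -0.6, 0.2]
finger_gap: 0.0499
grip_force: 15.0
```

```bash
python3 go.py .6303 .1958 .0217 99.45
```

```text
shift [2.4 0.8 2.3] turn -0.0 | t 21.1 j [ 0.13  0.95 -0.79  1.57  0.78  0.96  0.82] pos [0.6328 0.1954 0.024 ] yaw 99.41 tilt [0. 0.] gap 0.04989756509884348 F [-0.4 -0.6  0.2]
```

Call:
drive_tool(
  commands=[
    [[2,1,1],0],
    [[2,1,2.5],0],
    [[2,1,2.5],0],
    [[2,1,2.5],0],
  ],
)

```text
clock: 21.5
tool_pos: [0.6304, 0.1962, 0.0218]
eef_rot: [[-0.987, -0.164, 0.0], [-0.164, 0.987, 0.0], [-0.0, 0.0, -1.0]]
ft_force: [-2.3, 0.1, 4.4]
finger_gap: 0.0497
grip_force: 15.0
```

Call:
drive_tool(
  commands=[
    [[0,0,0],0],
    [[0,0,0],0],
    [[0,0,0],0],
    [[0,0,0],0],
  ],
  gripper=66,
)

```text
clock: 21.9
tool_pos: [0.6304, 0.1956, 0.021]
eef_rot: [[-0.987, -0.163, -0.0], [-0.163, 0.987, -0.0], [0.0, -0.0, -1.0]]
ft_force: [-0.0, -0.3, 0.7]
finger_gap: 0.0663
grip_force: 0.0
```

Call:
drive_tool(
  commands=[
    [[0,0,-15],0],
    [[0,0,-45],0],
    [[0,0,-85],0],
    [[0,0,-90],0],
    [[0,0,-90],0],
  ],
)

```text
clock: 22.4
tool_pos: [0.6315, 0.1962, 0.1136]
eef_rot: [[-0.987, -0.163, 0.003], [-0.163, 0.987, 0.001], [-0.003, 0.0, -1.0]]
ft_force: [0.8, -0.5, -0.8]
finger_gap: 0.0657
grip_force: 0.0
```

```bash
python3 go.py .4393 .0984 .08 66.8
```

```text
shift [205.7 -65.1  32.8] turn 32.6 | t 22.4 j [ 0.17  0.84 -0.86  1.55  0.7   1.08  0.87] pos [0.6315 0.1962 0.1136] yaw 99.4 tilt [0.003 0.001] gap 0.06574951190748002 F [ 0.8 -0.5 -0.8]
```

Call:
drive_tool(
  commands=[
    [[206,-65,0],32.6],
    [[206,-65,0],32.6],
    [[206,-65,0],32.6],
    [[206,-65,10],32.6],
    [[206,-65,20],32.6],
    [[206,-65,30],32.6],
    [[206,-65,32],32.6],
    [[206,-65,32],32.6],
    [[206,-65,32],32.6],
  ],
  gripper=88,
)

```text
clock: 23.3
tool_pos: [0.4389, 0.099, 0.0793]
eef_rot: [[-0.919, 0.393, 0.001], [0.393, 0.919, 0.001], [-0.0, 0.001, -1.0]]
ft_force: [-0.2, 0.5, -0.1]
finger_gap: 0.0879
grip_force: 0.0
```

```bash
python3 go.py .4393 .0984 -.018 66.8
```

```text
shift [-0.6 -0.5 97.3] turn 0.0 | t 23.3 j [ 0.32  0.56 -0.79  2.12  0.62  0.71  0.29] pos [0.4389 0.099  0.0793] yaw 66.84 tilt [0.001 0.001] gap 0.08792979278792243 F [-0.2  0.5 -0.1]
```

Call:
drive_tool(
  commands=[
    [[0,0,40],0],
    [[0,0,75],0],
    [[0,0,90],0],
    [[0,0,95],0],
    [[0,0,96],0],
    [[0,0,96],0],
  ],
)

```text
clock: 23.9
tool_pos: [0.4386, 0.0984, -0.0161]
eef_rot: [[-0.919, 0.394, 0.001], [0.394, 0.919, 0.001], [-0.001, 0.001, -1.0]]
ft_force: [-0.2, -0.1, 0.2]
finger_gap: 0.0879
grip_force: 0.0
```

Call:
drive_tool(
  commands=[
    [[0,0,0],0],
    [[0,0,0],0],
    [[0,0,0],0],
    [[0,0,0],0],
    [[0,0,0],0],
    [[0,0,0],0],
    [[0,0,0],0],
    [[0,0,0],0],
  ],
  gripper=36,
  squeeze=20,
)

```text
clock: 24.7
tool_pos: [0.4378, 0.098, -0.0167]
eef_rot: [[-0.919, 0.394, 0.0], [0.394, 0.919, -0.0], [-0.0, 0.0, -1.0]]
ft_force: [-0.2, -0.5, 1.9]
finger_gap: 0.045
grip_force: 20.0
```

Call:
drive_tool(
  commands=[
    [[0,0,-15],0],
    [[0,0,-45],0],
    [[0,0,-85],0],
    [[0,0,-110],0],
    [[0,0,-110],0],
    [[0,0,-110],0],
  ],
)

```text
clock: 25.3
tool_pos: [0.4378, 0.0975, 0.093]
eef_rot: [[-0.919, 0.394, 0.0], [0.394, 0.919, -0.0], [-0.001, -0.0, -1.0]]
ft_force: [0.5, -0.9, -1.3]
finger_gap: 0.0447
grip_force: 20.0
```

```bash
python3 go.py .6485 .0898 .09 99.45
```

```text
shift [-196.7   76.     3. ] turn -32.7 | t 25.3 j [ 0.35  0.54 -0.82  2.11  0.59  0.74  0.31] pos [0.4378 0.0975 0.093 ] yaw 66.78 tilt [ 0. -0.] gap 0.044702491175727346 F [ 0.5 -0.9 -1.3]
```

Call:
drive_tool(
  commands=[
    [[-15,6,0],-3],
    [[-45,17,0],-8],
    [[-80,31,0],-14],
    [[-115,45,0],-20],
    [[-150,58,0],-26],
    [[-180,70,0],-30],
    [[-197,76,0],-32.7],
    [[-197,76,0],-32.7],
    [[-197,76,0],-32.7],
    [[-197,76,0],-32.7],
    [[-197,76,0],-32.7],
  ],
)

```text
clock: 26.4
tool_pos: [0.6476, 0.0904, 0.0929]
eef_rot: [[-0.986, -0.166, -0.001], [-0.166, 0.986, -0.001], [0.001, -0.001, -1.0]]
ft_force: [0.6, -0.2, 0.1]
finger_gap: 0.0449
grip_force: 20.0
```

```bash
python3 go.py .6475 .0898 .0233 99.45
```

```text
shift [ 0.2 -0.5 69.6] turn 0.1 | t 26.4 j [ 0.34  0.86 -0.86  1.57  0.72  1.05  1.01] pos [0.6476 0.0904 0.0929] yaw 99.55 tilt [-0.001 -0.001] gap 0.044916019416058196 F [ 0.6 -0.2  0.1]
```

Call:
drive_tool(
  commands=[
    [[0,0,20],0],
    [[0,0,40],0],
    [[0,0,55],0],
    [[0,0,63],0],
    [[0,0,67],0],
    [[0,0,68],0],
    [[0,0,68],0],
  ],
)

```text
clock: 27.1
tool_pos: [0.6491, 0.0905, 0.0255]
eef_rot: [[-0.986, -0.165, 0.001], [-0.165, 0.986, 0.0], [-0.001, 0.0, -1.0]]
ft_force: [-0.2, 0.0, -1.2]
finger_gap: 0.0443
grip_force: 20.0
```

```bash
python3 go.py .6475 .0898 .0233 99.45
```

```text
shift [ 1.7 -0.4  2.2] turn 0.1 | t 27.1 j [ 0.31  0.94 -0.8   1.59  0.79  0.96  0.97] pos [0.6491 0.0905 0.0255] yaw 99.51 tilt [0.001 0.   ] gap 0.04434116415220049 F [-0.2  0.  -1.2]
```

Call:
drive_tool(
  commands=[
    [[1,0,1],0],
    [[1,0,2],0],
    [[1,0,2],0],
    [[1,0,2],0],
  ],
)

```text
clock: 27.5
tool_pos: [0.6479, 0.0901, 0.0234]
eef_rot: [[-0.986, -0.165, 0.0], [-0.165, 0.986, -0.0], [-0.0, -0.0, -1.0]]
ft_force: [0.2, -0.5, 0.1]
finger_gap: 0.0446
grip_force: 20.0
```

Call:
drive_tool(
  commands=[
    [[0,0,0],0],
    [[0,0,0],0],
    [[0,0,0],0],
    [[0,0,0],0],
  ],
  gripper=62,
)

```text
clock: 27.9
tool_pos: [0.6478, 0.0901, 0.0232]
eef_rot: [[-0.986, -0.165, 0.0], [-0.165, 0.986, 0.0], [-0.0, 0.0, -1.0]]
ft_force: [0.6, 0.8, -0.2]
finger_gap: 0.0623
grip_force: 0.0
```

Call:
drive_tool(
  commands=[
    [[0,0,-15],0],
    [[0,0,-45],0],
    [[0,0,-85],0],
    [[0,0,-90],0],
    [[0,0,-90],0],
  ],
)

```text
clock: 28.4
tool_pos: [0.6489, 0.0904, 0.1155]
eef_rot: [[-0.986, -0.165, 0.003], [-0.165, 0.986, 0.0], [-0.003, -0.0, -1.0]]
ft_force: [-0.4, -0.7, -0.2]
finger_gap: 0.0619
grip_force: 0.0
```

```bash
python3 go.py .609 -.231 .08 69.5
```

```text
shift [  92.6 -310.4   35.3] turn 30.0 | t 28.4 j [ 0.35  0.83 -0.88  1.56  0.7   1.08  1.03] pos [0.6489 0.0904 0.1155] yaw 99.51 tilt [0.003 0.   ] gap 0.0619422717245326 F [-0.4 -0.7 -0.2]
```

```bash
python3 - <<'E'
from fit import *
import pickle
a=pickle.load(open('top0.pkl','rb'));b=snap('scene');t=snap('top')
k=lambda s,x,y,w,h,f:cv2.resize(np.clip(s['img'][y:y+h,x:x+w,::-1]*1.2,0,255).astype('uint8'),None,fx=f,fy=f,interpolation=cv2.INTER_CUBIC)
o=np.zeros((600,800,3),np.uint8)
o[:240,:240]=k(t,452,145,30,30,8);o[:240,260:500]=k(b,332,118,30,30,8);o[:240,520:760]=k(a,452,145,30,30,8)
o[250:590,:400]=k(t,290,95,100,85,4);o[250:590,400:800]=k(b,250,130,100,85,4)
cv2.imwrite('pics/g7.png',o)
for u,v in((346.3,133.8),):print([pt(b,u,v,z)[:2].round(4) for z in(.013,.018,.023)])
E
```

```text
[array([ 0.6087, -0.2305]), array([ 0.6056, -0.2239]), array([ 0.6024, -0.2174])]
```

View pics/g7.png

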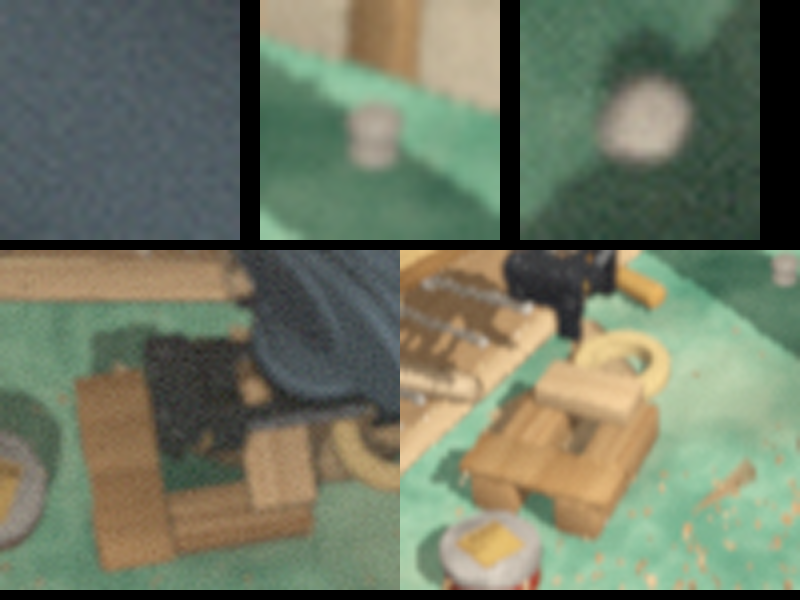

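Call:
drive_tool(
  commands=[
    [[0,-40,-10],4],
    [[0,-85,-10],8],
    [[30,-130,0],14],
    [[55,-180,0],20],
    [[75,-230,0],25],
    [[92,-280,10],30],
    [[92,-308,20],30],
    [[92,-308,35],30],
    [[92,-308,35],30],
    [[92,-308,35],30],
  ],
  gripper=80,
)

```text
clock: 29.5
tool_pos: [0.6076, -0.2266, 0.0775]
eef_rot: [[-0.938, 0.348, -0.001], [0.348, 0.938, 0.002], [0.002, 0.002, -1.0]]
ft_force: [0.8, 0.1, 0.6]
finger_gap: 0.0801
grip_force: 0.0
```

```bash
python3 go.py .609 -.2285 -.0185 69.5
```

```text
shift [-2.2 -1.4 96. ] turn 0.1 | t 29.5 j [ 0.77  0.83 -0.74  1.6   0.65  0.98  1.03] pos [ 0.6076 -0.2266  0.0775] yaw 69.64 tilt [-0.001  0.002] gap 0.08011361583824302 F [0.8 0.1 0.6]
```

Call:
drive_tool(
  commands=[
    [[-1,-1,40],0],
    [[-1,-1,75],0],
    [[-1,-1,90],0],
    [[-1,-1,95],0],
    [[-1,-1,95],0],
    [[-1,-1,95],0],
  ],
)

```text
clock: 30.1
tool_pos: [0.61, -0.2299, -0.015]
eef_rot: [[-0.937, 0.35, 0.003], [0.35, 0.937, -0.0], [-0.003, 0.001, -1.0]]
ft_force: [-0.9, -1.0, 0.5]
finger_gap: 0.0798
grip_force: 0.0
```

Call:
drive_tool(
  commands=[
    [[0,0,0],0],
    [[0,0,0],0],
    [[0,0,0],0],
    [[0,0,0],0],
    [[0,0,0],0],
    [[0,0,0],0],
    [[0,0,0],0],
    [[0,0,0],0],
    [[0,0,0],0],
  ],
  gripper=20,
  squeeze=10,
)

```text
clock: 31.0
tool_pos: [0.6085, -0.2302, -0.0168]
eef_rot: [[-0.937, 0.35, -0.0], [0.35, 0.937, 0.0], [0.0, 0.0, -1.0]]
ft_force: [0.4, -0.3, 0.6]
finger_gap: 0.0287
grip_force: 10.0
```

```bash
python3 go.py .609 -.2285 -.0185 69.5
```

```text
shift [0.1 1.7 1.7] turn 0.0 | t 31.0 j [ 0.73  0.95 -0.66  1.61  0.74  0.84  0.97] pos [ 0.6085 -0.2302 -0.0168] yaw 69.51 tilt [-0.  0.] gap 0.02871698475249329 F [ 0.4 -0.3  0.6]
```

Call:
drive_tool(
  commands=[
    [[0,0,-15],0],
    [[0,0,-45],0],
    [[0,0,-85],0],
    [[0,0,-120],0],
    [[0,0,-125],0],
    [[0,0,-125],0],
  ],
)

```text
clock: 31.6
tool_pos: [0.6095, -0.2305, 0.1102]
eef_rot: [[-0.937, 0.35, 0.003], [0.35, 0.937, -0.001], [-0.003, -0.0, -1.0]]
ft_force: [0.1, 0.3, 0.0]
finger_gap: 0.0282
grip_force: 10.0
```

```bash
python3 go.py .6487 .091 .11 99.5
```

```text
shift [ 7.580e+01  3.149e+02 -1.000e-01] turn -30.0 | t 31.6 j [ 0.79  0.79 -0.77  1.58  0.62  1.02  1.05] pos [ 0.6095 -0.2305  0.1102] yaw 69.5 tilt [ 0.003 -0.001] gap 0.028208641242552738 F [0.1 0.3 0. ]
```

Call:
drive_tool(
  commands=[
    [[4,15,0],-2],
    [[10,40,0],-4],
    [[19,78,0],-8],
    [[28,116,0],-12],
    [[37,154,0],-16],
    [[46,192,0],-19],
    [[55,230,0],-23],
    [[64,268,0],-27],
    [[72,300,0],-30],
    [[76,315,0],-30],
    [[76,315,0],-30],
    [[76,315,0],-30],
  ],
)

```text
clock: 32.8
tool_pos: [0.6472, 0.0899, 0.1073]
eef_rot: [[-0.986, -0.164, -0.001], [-0.164, 0.986, -0.002], [0.002, -0.001, -1.0]]
ft_force: [1.0, -1.4, -0.1]
finger_gap: 0.0284
grip_force: 10.0
```

```bash
python3 go.py .6487 .091 .0452 99.5; python3 - <<'E'
from fit import *
b=snap('scene')
im=b['img'].astype(int)
# knob: near-grey bright pixels around the expected place
p=ctrl.read_state()['tool_pos'];uv=proj(b,np.array([p+[0,0,.0168+.0135]]))[0];print(uv)
x,y=np.round(uv).astype(int)
cv2.imwrite('pics/g8.png',cv2.resize(np.clip(b['img'][y-35:y+40,x-50:x+50,::-1]*1.2,0,255).astype('uint8'),None,fx=8,fy=8,interpolation=cv2.INTER_CUBIC))
E
```

```text
shift [-1.8  1.  62.1] turn -0.1 | t 32.8 j [ 0.34  0.84 -0.87  1.57  0.71  1.07  1.02] pos [0.6472 0.0899 0.1073] yaw 99.43 tilt [-0.001 -0.002] gap 0.028363579763387478 F [ 1.  -1.4 -0.1]
[296.50599847 145.62663644]
```

Call:
drive_tool(
  commands=[
    [[-1,1,20],0],
    [[-1,1,40],0],
    [[-1,1,52],0],
    [[-1,1,57],0],
    [[-1,1,59],0],
    [[-1,1,60],0],
    [[-1,1,60],0],
  ],
)

```text
clock: 33.55
tool_pos: [0.6488, 0.0929, 0.0487]
eef_rot: [[-0.986, -0.165, 0.001], [-0.165, 0.986, 0.0], [-0.001, 0.0, -1.0]]
ft_force: [1.1, 0.8, -0.2]
finger_gap: 0.0282
grip_force: 10.0
```

```bash
python3 go.py .6487 .091 .0452 99.5
```

```text
shift [ 0.4 -1.8  3.5] turn 0.0 | t 33.55 j [ 0.32  0.92 -0.82  1.59  0.77  0.99  0.98] pos [0.6488 0.0929 0.0487] yaw 99.51 tilt [0.001 0.   ] gap 0.028238200896451012 F [ 1.1  0.8 -0.2]
```

Call:
drive_tool(
  commands=[
    [[0,-1,1],0],
    [[0,-1,2],0],
    [[0,-1,2.5],0],
    [[0,-1,2.5],0],
    [[0,-1,2.5],0],
  ],
)

```text
clock: 34.05
tool_pos: [0.6486, 0.0917, 0.0457]
eef_rot: [[-0.986, -0.165, 0.0], [-0.165, 0.986, -0.0], [-0.0, -0.0, -1.0]]
ft_force: [0.1, -0.6, 0.1]
finger_gap: 0.0282
grip_force: 10.0
```

Call:
drive_tool(
  commands=[
    [[0,0,0.6],0],
    [[0,0,0.6],0],
    [[0,0,0.6],0],
  ],
)

```text
clock: 34.35
tool_pos: [0.6487, 0.0917, 0.0452]
eef_rot: [[-0.986, -0.165, 0.0], [-0.165, 0.986, 0.0], [-0.0, 0.0, -1.0]]
ft_force: [-0.3, -0.1, 1.0]
finger_gap: 0.0283
grip_force: 10.0
```

Call:
drive_tool(
  commands=[
    [[0,0,0],0],
    [[0,0,0],0],
    [[0,0,0],0],
    [[0,0,0],0],
  ],
  gripper=60,
)

```text
clock: 34.75
tool_pos: [0.6485, 0.0917, 0.045]
eef_rot: [[-0.986, -0.165, -0.0], [-0.165, 0.986, -0.0], [0.0, 0.0, -1.0]]
ft_force: [-0.8, 0.9, -1.3]
finger_gap: 0.0582
grip_force: 0.0
```

Call:
drive_tool(
  commands=[
    [[0,0,-15],0],
    [[0,0,-45],0],
    [[0,0,-85],0],
    [[0,-40,-110],0],
    [[0,-90,-110],0],
    [[0,-140,-110],0],
    [[0,-190,-110],0],
    [[0,-240,-110],0],
    [[0,-290,-110],0],
    [[0,-290,-110],0],
  ],
)

```text
clock: 35.75
tool_pos: [0.6964, -0.2057, 0.1554]
eef_rot: [[-0.988, -0.153, 0.001], [-0.153, 0.988, -0.006], [0.0, -0.006, -1.0]]
ft_force: [-0.0, 0.3, -0.4]
finger_gap: 0.0599
grip_force: 0.0
```

```bash
python3 - <<'E'
from fit import *
a=snap('top');b=snap('scene')
k=lambda s,x,y,w,h,f:cv2.resize(np.clip(s['img'][y:y+h,x:x+w,::-1]*1.2,0,255).astype('uint8'),None,fx=f,fy=f,interpolation=cv2.INTER_CUBIC)
cv2.imwrite('pics/g9.png',np.hstack([k(a,305,105,66,75,6),k(b,262,130,66,75,6)]))
E
```

```text
(no output)
```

View pics/g9.png

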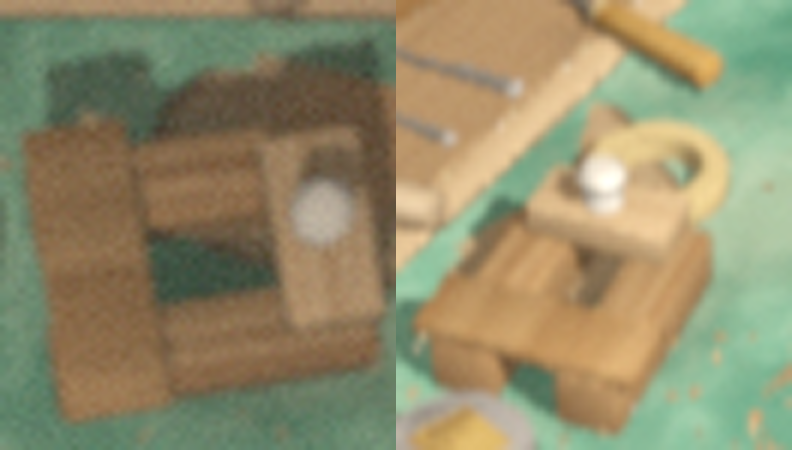

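```bash
python3 - <<'E'
from fit import *
import pickle
T=pickle.load(open('top0.pkl','rb'));C=pickle.load(open('scene0.pkl','rb'))
g=lambda S,u,v,z,o:pt(S,o[0]+u/6-.4,o[1]+v/6-.4,z)[:2]
oT,oC=(305,105),(262,130)
print('knobT',g(T,321,211,.082,oT),'knobC',g(C,603,185,.0755,(262-66,130)))
for n,p,L,z in(('pale',(.6489,.0912,9.45/57.3+np.pi/2),(.045,.09,.022),.04),('ply',(.6304,.1958,9.45/57.3+np.pi/2),(.05,.14,.009),.04),('fix',(.6,.1375,.165),(.04,.155,.04),0)):
    for S,o,dx in((T,oT,0),(C,oC,396)):
        q=((proj(S,corners(p,L,z))-o+.5)*6-.5)+[dx,0]; print(n,dx,q[[1,3,7,5]].round(0).tolist(),'bottom',q[[0,2,6,4]].round(0).tolist())
q=[np.array([.6489,.0912,z]) for z in(.0755,.082)];print((proj(T,np.array(q))-oT+.5)*6-.5,(proj(C,np.array(q))-oC+.5)*6-.5+[396,0])
s=ctrl.read_state();print(s['clock'],s['tool_pos'],s['qvel'].round(3))
E
```

```text
knobT [0.64998393 0.09296958] knobC [0.64752323 0.09518503]
pale 0 [[352.0, 124.0], [384.0, 310.0], [289.0, 325.0], [257.0, 138.0]] bottom [[347.0, 137.0], [379.0, 320.0], [285.0, 334.0], [254.0, 151.0]]
pale 396 [[553.0, 161.0], [687.0, 194.0], [660.0, 237.0], [523.0, 203.0]] bottom [[555.0, 189.0], [688.0, 222.0], [660.0, 265.0], [525.0, 231.0]]
ply 0 [[125.0, 116.0], [172.0, 404.0], [66.0, 420.0], [21.0, 131.0]] bottom [[124.0, 121.0], [171.0, 407.0], [66.0, 423.0], [21.0, 137.0]]
ply 396 [[447.0, 268.0], [663.0, 324.0], [630.0, 377.0], [410.0, 319.0]] bottom [[449.0, 279.0], [663.0, 335.0], [631.0, 389.0], [412.0, 330.0]]
fix 0 [[387.0, 352.0], [63.0, 402.0], [50.0, 319.0], [373.0, 270.0]] bottom [[377.0, 368.0], [63.0, 416.0], [50.0, 336.0], [363.0, 288.0]]
fix 396 [[712.0, 226.0], [614.0, 384.0], [551.0, 367.0], [652.0, 212.0]] bottom [[712.0, 276.0], [616.0, 434.0], [554.0, 417.0], [653.0, 261.0]]
[[323.53939518 216.91712871]
 [324.95945752 213.45447824]] [[604.72445005 180.89801204]
 [604.38528786 172.40676722]]
35.85 [ 0.69647525 -0.19585798  0.15581167] [-0.042 -0.009 -0.041  0.038 -0.012 -0.007 -0.006]
```

Call:
drive_tool(
  commands=[
    [[0,0,0],0],
    [[0,0,0],0],
    [[0,0,0],0],
  ],
)

```text
clock: 36.15
tool_pos: [0.6967, -0.1926, 0.1555]
eef_rot: [[-0.986, -0.168, 0.0], [-0.168, 0.986, 0.0], [-0.0, 0.0, -1.0]]
ft_force: [0.4, -0.4, -0.2]
finger_gap: 0.0599
grip_force: 0.0
```

```bash
python3 -c "
from station import ctrl
print(ctrl.hand_in())"
```

```text
the job is handed in; nothing more can be done
None
```

The drying rack is built and handed in at 36 s; the judge returned no verdict. By my camera measurements, the loose batten, ply, pale block and knob all sit within a few millimetres of target, inside the limits, and I never gripped or knowingly touched the two smaller offcuts.

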